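Line up the coffee-bar canisters by height

ROBOT

A 6-joint arm with a two-finger parallel gripper is mounted at the origin on the work surface. World frame = base frame: x ahead of the robot, y to its left, z up, the work surface at z = 0. Lengths are in m, angles in rad, forces in N, time in s.
With the tool pointing down it reaches from about 0.35 to 0.85 m from the base axis. Payload 8.1 kg.
Tool frame: the origin (TCP) lies midway between the tips of the shut fingers; the grasp point (between the pads) lies 19 mm behind it (robot.grip_point_offset is the distance from the TCP to the grasp point, in m); z points along the fingers, y is the line along which they close (so a half turn about z gives the same grasp; the last joint's range is limited). The gripper opens to 93 mm and grips with 3 to 60 N. Pads are 15 mm wide; open, the fingers measure 128 mm over their backs; the gripper's body (75 mm by 188 mm) begins 65 mm behind the grasp point.
Start: joints at [1.208, 0.13, 1.488, -0, 1.523, -0.085], TCP at [0.165, 0.577, 0.219] pointing down, gripper open.
Joint ranges: [-2.96, 2.96], [-0.89, 2.26], [0.02, 2.5], [-1.34, 4.48], [0, 2.73], [-2.66, 2.66]. Speed limits (rad/s): [2.39, 2.39, 2.79, 3.14, 3.14, 3.14].

INTERFACE

Orientations are given as a rotation vector (axis times angle).
In Python, from plant import robot, read_camera, job gives the robot as it stands.
- The arm moves only by the shell command python3 -m inch 'ROWS' [FORCE]. ROWS is JSON, one flat list of numbers, 5 for each row, row after row: the shift along the world's x, y, z in mm, then the turn about the world's z in degrees, then the opening in per cent of the stroke, from 0 (shut) to 100 (fully open). In form: [dx, dy, dz, yaw, hand, dx, dy, dz, yaw, hand, ...]. A call has 1 to 10 rows; each row is the pose to reach, as a shift and turn from the pose commanded when the call began; what a row does not reach only later rows make up. A row lasts 1/12 s, in which the tool goes at most 41.7 mm and 7.16 degrees, less where a joint would pass 70% of its speed; a pose out of reach is approached as far as the arm can. A call with a gripper value outside its range is refused whole. The fingers move at their own pace and stop on an object; FORCE is the grip in N (left out, the last holds). Time passes only in rows, so rows that repeat a pose let the fingers close. It gives the time, the measured TCP pose, the force, the opening and the grip force at its end, in the units of the state.
- robot.read_state(): the state, without advancing time (a new reading comes with each control period).
- read_camera(name): name is "side" or "top"; returns a dict with "image" (480x640x3 uint8, blue, green, red), "K" (3x3 intrinsics, pixels), "D" ([k1, k2, p1, p2, k3] as OpenCV has them; the pictures are not rectified), "extrinsics" (4x4, takes a point from world to camera coordinates). Camera axes: x right, y down, z forward; pixel columns grow to the right and rows downward; lengths in m; the calibration is good to about 2 mm. A picture is of the moment at which its call begins. There is no depth.
- job.close_job(): hands the job in; it is judged then, once.
The state is a dict: "t": time; "q": joint angles; "dq": joint speeds; "joint_torque": joint torques, N m; "tool_pos": TCP position; "orientation": TCP orientation; "force": force on the tool from outside, world axes, zero at the start; "wrist_torque": the same for the moment, N m; "opening": finger opening in m; "gripper_force": force on a finger pad.
Only numpy, scipy, OpenCV 4.12 (cv2) and the standard library are available. Lean on these libraries where they do the work, as an engineer would, in place of code of your own. Each camera call takes 0.05 s, during which the arm holds its last target. There are 200 camera calls.

TASK

Line up the four canisters on the coasters of the wooden board in order of height, one upright in the middle of each coaster: the tallest on the coaster next to the black candle, then down in height to the shortest on the coaster next to the white sugar pot. Leave the candle and the sugar pot where they stand, and do not tip any canister over.

Things in the scene. Friction and masses are not known exactly. Their poses are not given: they have to be found in the camera images.
- green (a point): The tallest canister: an upright sage-green round tin, 60 mm in diameter and 115 mm high in all; its top 8 mm is a pale wooden lid 48 mm across. Loose, starts standing on the worktop in a loose row with the other canisters and a steel coffee tamper 88 mm high (not part of the job), neighbours 105 mm or more apart between centres; 210 to 340 g. The point is its centre, half-way up (57.5 mm above its underside); z is its axis, up.
- yellow (a point): The second tallest canister: an upright mustard-yellow round tin, 54 mm in diameter and 95 mm high in all; its top 8 mm is a pale wooden lid 42 mm across. Loose, starts standing on the worktop in a loose row with the other canisters and a steel coffee tamper 88 mm high (not part of the job), neighbours 105 mm or more apart between centres; 160 to 260 g. The point is its centre, half-way up (47.5 mm above its underside); z is its axis, up.
- red (a point): The third tallest canister: an upright brick-red round tin, 48 mm in diameter and 75 mm high in all; its top 8 mm is a pale wooden lid 36 mm across. Loose, starts standing on the worktop in a loose row with the other canisters and a steel coffee tamper 88 mm high (not part of the job), neighbours 105 mm or more apart between centres; 110 to 180 g. The point is its centre, half-way up (37.5 mm above its underside); z is its axis, up.
- blue (a point): The shortest canister: an upright dark-blue round tin, 42 mm in diameter and 55 mm high in all; its top 8 mm is a pale wooden lid 30 mm across. Loose, starts standing on the worktop in a loose row with the other canisters and a steel coffee tamper 88 mm high (not part of the job), neighbours 105 mm or more apart between centres; 70 to 120 g. The point is its centre, half-way up (27.5 mm above its underside); z is its axis, up.
- coaster_1: One of four identical dark grey felt coasters, discs 76 mm in diameter and 4 mm thick, fixed to a pale wooden board 600 x 110 x 12 mm in a straight row, 100 mm from centre to centre (their numbers say nothing of their order in the row). The origin is the centre of its underside, on the board's top; the surface to stand things on is 4 mm above the origin, 16 mm above the worktop.
- coaster_2: One of four identical dark grey felt coasters, discs 76 mm in diameter and 4 mm thick, fixed to a pale wooden board 600 x 110 x 12 mm in a straight row, 100 mm from centre to centre (their numbers say nothing of their order in the row). The origin is the centre of its underside, on the board's top; the surface to stand things on is 4 mm above the origin, 16 mm above the worktop.
- coaster_3: One of four identical dark grey felt coasters, discs 76 mm in diameter and 4 mm thick, fixed to a pale wooden board 600 x 110 x 12 mm in a straight row, 100 mm from centre to centre (their numbers say nothing of their order in the row). The origin is the centre of its underside, on the board's top; the surface to stand things on is 4 mm above the origin, 16 mm above the worktop.
- coaster_4: One of four identical dark grey felt coasters, discs 76 mm in diameter and 4 mm thick, fixed to a pale wooden board 600 x 110 x 12 mm in a straight row, 100 mm from centre to centre (their numbers say nothing of their order in the row). The origin is the centre of its underside, on the board's top; the surface to stand things on is 4 mm above the origin, 16 mm above the worktop.
- candle: Candle in a black tin, 60 mm in diameter and 50 mm high (wick to 59 mm), cream wax on top. Loose; stands on the board at one end of the row of coasters, either end, its centre 100 mm beyond the last coaster's centre in line with the row. Origin: centre of its underside, 12 mm above the worktop.
- sugar_pot: White round sugar pot with a lid and a small brass ball knob, 60 mm in diameter and 62 mm high. Loose; stands on the board at the other end of the row, 100 mm beyond the last coaster's centre. Origin: centre of its underside, 12 mm above the worktop.
There are look-alikes about, which are no part of the job. What is shaped like the part that bears green but pink or purple is not meant.

How it is judged:
By the outcome, as a careful person would: the job done as asked, in the order asked, and still so for the second after the job is handed in, with the robot touching nothing.
It also fails if it takes over 115 s, if anything falls off the work surface, if the arm or the gripper's body presses on something with over 40 N, if the wrist force passes 120 N, or if a joint passes its speed limit or range.

## Working session

There is one attempt and no reset: what is moved stays moved. The work goes in short steps, Python scripts to look and compute and a shell command to move; the robot and the scene stay as the last step left them, time stands still between calls to the robot, and variables do not carry over. Pictures are saved under pics/ and viewed, at most 14 in all, crops included, and the job is handed in when it is done.

```bash
mkdir -p pics; ls; python3 - <<'E'
from plant import robot, read_camera
import cv2, numpy as np
for n in("top","side"):
    c=read_camera(n); cv2.imwrite(f"pics/{n}0.png",c["image"]); np.savez(f"{n}.npz",**c)
    E=np.array(c["extrinsics"]); print(n,np.array(c["K"]).round(1).tolist(),c["D"],(-E[:3,:3].T@E[:3,3]).round(3),E[:3,:3].round(2).tolist())
s=robot.read_state();print(s["t"],s["tool_pos"],s["orientation"],s["opening"])
E
```

```text
pics
top [[534.1, 0.0, 318.7], [0.0, 534.1, 245.6], [0.0, 0.0, 1.0]] [0.01278396 0.         0.         0.         0.        ] [0.387 0.036 1.088] [[-0.01, -1.0, -0.0], [-0.99, 0.01, -0.14], [0.14, 0.0, -0.99]]
side [[464.2, 0.0, 310.2], [0.0, 464.2, 236.5], [0.0, 0.0, 1.0]] [-0.11160927  0.          0.          0.          0.        ] [0.37  0.647 0.713] [[-0.98, -0.2, -0.01], [-0.14, 0.69, -0.71], [0.15, -0.69, -0.71]]
0.1 [0.16432869 0.5765533  0.21773463] [-4.34915966e-01 -3.11098970e+00  2.40816564e-03] 0.09313505075152059
```

View pics/top0.png

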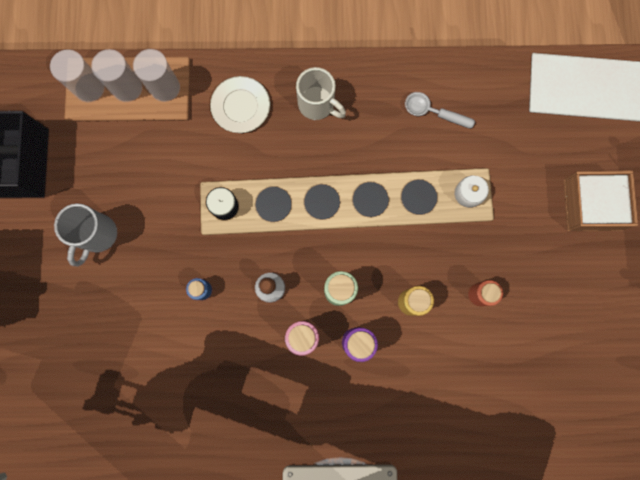

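View pics/side0.png

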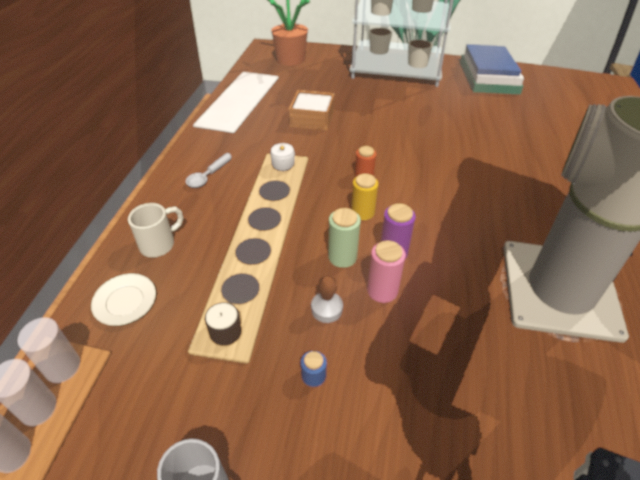

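Top: candle (221,203) at the left (+y) end, sugar pot (473,191) at the right, coasters (274,204), (322,202), (371,199), (419,197). Lids: blue (198,289), green (341,288), yellow (419,300), red (489,293). Could be taken for green: pink (302,338), purple (361,345), and the steel tamper (270,288). I choose sage green at (341,288). A close crop will check this.

```bash
cat > h.py <<'E'
import numpy as np, cv2
def ray(c,uv,z):
    K=np.array(c["K"]);D=np.array(c["D"]);E=np.array(c["extrinsics"])
    p=cv2.undistortPoints(np.array(uv,float).reshape(-1,1,2),K,D).reshape(-1,2)
    d=np.c_[p,np.ones(len(p))]@E[:3,:3]; o=-E[:3,:3].T@E[:3,3]
    return o+d*((np.broadcast_to(z,len(p))-o[2])/d[:,2])[:,None]
E
python3 - <<'E'
import numpy as np,cv2
from h import *
c=dict(np.load("top.npz")); im=c["image"]
cr=cv2.resize(im[160:364,178:506],None,fx=2.43,fy=2.43,interpolation=cv2.INTER_CUBIC); cv2.imwrite("pics/crop.png",cr)
g=cv2.cvtColor(im,cv2.COLOR_BGR2HSV)
names=dict(blue=(198,289,.055),green=(341,288,.115),yellow=(419,300,.095),red=(489,293,.075),pink=(302,338,.115),purple=(361,345,.115))
for n,(u,v,z) in names.items():
    m=(np.abs(g.astype(int)-g[v,u].astype(int))<=[5,45,45]).all(2).astype(np.uint8)
    w=np.zeros_like(m);cv2.circle(w,(u,v),16,1,-1);k,l,st,ce=cv2.connectedComponentsWithStats(m*w)
    i=l[v,u]; p=ray(c,[ce[i]],z)[0]; print(n,ce[i].round(1),st[i],p.round(4),np.hypot(*p[:2]).round(3))
co=[]
for u,v in((274,204),(322,202),(371,199),(419,197)):
    m=(im.max(2)<75).astype(np.uint8);w=np.zeros_like(m);cv2.circle(w,(u,v),23,1,-1)
    k,l,st,ce=cv2.connectedComponentsWithStats(m*w);i=l[v,u];p=ray(c,[ce[i]],.016)[0];co.append(p);print(ce[i].round(1),st[i],p.round(4))
print(np.linalg.norm(np.diff(co,axis=0),axis=1))
print(ray(c,[(221,203),(473,191),(268,287)],[.062,.065,.08]).round(3))
E
```

```text
blue [195.5 288.2] [189 281  14  15 171] [0.4512 0.2748 0.055 ] 0.528
green [340.8 287.1] [328 275  26  26 524] [ 0.4468 -0.0034  0.115 ] 0.447
yellow [419.1 300.3] [408 289  24  24 448] [ 0.4223 -0.1487  0.095 ] 0.448
red [490.8 292.5] [482 284  19  18 279] [ 0.4364 -0.2882  0.075 ] 0.523
pink [301.4 337.9] [289 325  26  26 523] [0.3564 0.0687 0.115 ] 0.363
purple [360.7 344.4] [348 332  26  26 528] [ 0.3439 -0.0375  0.115 ] 0.346
[319.5 239.5] [     0      0    640    480 307200] [0.5499 0.0343 0.016 ]
[319.5 239.5] [     0      0    640    480 307200] [0.5499 0.0343 0.016 ]
[319.5 239.5] [     0      0    640    480 307200] [0.5499 0.0343 0.016 ]
[319.5 239.5] [     0      0    640    480 307200] [0.5499 0.0343 0.016 ]
[0. 0. 0.]
[[ 0.617  0.227  0.062]
 [ 0.636 -0.267  0.065]
 [ 0.45   0.132  0.08 ]]
```

View pics/crop.png

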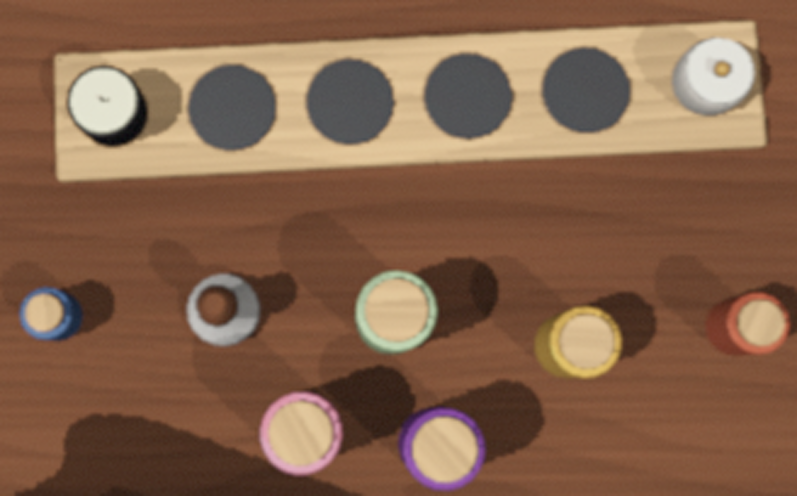

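```bash
python3 - <<'E'
import numpy as np
from h import *
c=dict(np.load("top.npz"));s=dict(np.load("side.npz"))
z=[.055,.115,.095,.075]
print(ray(c,[(196.2,288.5),(340.8,287.2),(419.2,300.3),(490.8,292.5)],z).round(4))
print(ray(s,[(314,360),(345,218),(366,182),(366,152.5)],z).round(4))
P=ray(c,[(273.3,204),(321.9,201.4),(370.5,199.1),(419.4,196.5)],.016);d=np.diff(P,axis=0)
print(P.round(4),np.linalg.norm(d,axis=1).round(4)); print(ray(s,[(240,289),(253,251),(264.5,218.5),(275,190)],.016).round(4))
E
```

```text
[[ 0.4506  0.2734  0.055 ]
 [ 0.4466 -0.0035  0.115 ]
 [ 0.4223 -0.1489  0.095 ]
 [ 0.4364 -0.2882  0.075 ]]
[[ 0.447   0.2764  0.055 ]
 [ 0.4425  0.0028  0.115 ]
 [ 0.4181 -0.1396  0.095 ]
 [ 0.4331 -0.2775  0.075 ]]
[[ 0.6244  0.1283  0.016 ]
 [ 0.6289  0.0286  0.016 ]
 [ 0.6327 -0.0711  0.016 ]
 [ 0.6371 -0.1716  0.016 ]] [0.0998 0.0998 0.1005]
[[ 0.6209  0.1331  0.016 ]
 [ 0.6252  0.0321  0.016 ]
 [ 0.6287 -0.0677  0.016 ]
 [ 0.6315 -0.1681  0.016 ]]
```

```bash
python3 -m inch '[28,-30,0,-7,100,56,-60,0,-14,100,85,-90,0,-21,100,114,-121,0,-28,100,142,-151,0,-35,100,171,-181,0,-42,100,200,-211,0,-49,100,228,-242,0,-56,100,257,-272,0,-63,100,286,-302,0,-70,100]' 20
```

```text
t: 0.93
tool_pos: [0.451, 0.2735, 0.2184]
orientation: [-2.148, -2.293, 0.0]
force: [0.5, 0.5, 0.1]
opening: 0.0931
gripper_force: 0.0
```

```bash
python3 -m inch '[-2,0,-30,0,100,-2,0,-60,0,100,-2,0,-90,0,100,-2,0,-120,0,100,-2,0,-145,0,100,-2,0,-165,0,100,-2,0,-180,0,100,-2,0,-192,0,100,-2,0,-202,0,100,-2,0,-202,0,100]' 20
python3 -m inch '[0,0,0,0,10,0,0,0,0,10,0,0,0,0,10,0,0,0,0,10,0,0,0,0,10,0,0,0,0,10,0,0,0,0,10,0,0,0,0,10]' 20
```

```text
t: 1.77
tool_pos: [0.4467, 0.2747, 0.0144]
orientation: [-2.14, -2.298, 0.005]
force: [-1.1, -1.5, -0.1]
opening: 0.0928
gripper_force: 0.0
t: 2.43
tool_pos: [0.4483, 0.2755, 0.0168]
orientation: [2.141, 2.299, 0.0]
force: [-0.3, -0.1, -0.2]
opening: 0.0443
gripper_force: 0.3
```

```bash
python3 -m inch '[0,0,0,0,10,0,0,0,0,10,0,0,0,0,10,0,0,0,0,10]' 20
python3 -m inch '[0,0,8,0,10,0,0,20,0,10,0,0,35,0,10,0,0,55,0,10,0,0,75,0,10,0,0,95,0,10,0,0,115,0,10,0,0,130,0,10,0,0,140,0,10]' 20
python3 - <<'E'
from plant import robot,read_camera
import cv2,numpy as np
c=read_camera("top");im=c["image"];np.savez("t1.npz",**c)
s=read_camera("side")["image"]
a=cv2.resize(im[200:350,120:280],(426,400));b=cv2.resize(s[250:450,220:380],(320,400))
cv2.imwrite("pics/g1.png",np.hstack([a,b[:, :320]]));print(robot.read_state()["tool_pos"])
E
```

```text
t: 2.77
tool_pos: [0.4483, 0.2754, 0.0168]
orientation: [2.141, 2.299, 0.0]
force: [0.5, -0.0, 2.3]
opening: 0.0418
gripper_force: 20.0
t: 3.52
tool_pos: [0.449, 0.2759, 0.16]
orientation: [2.14, 2.298, 0.005]
force: [0.6, -0.5, -0.0]
opening: 0.0413
gripper_force: 20.0
[0.44949376 0.27608567 0.1595856 ]
```

View pics/g1.png

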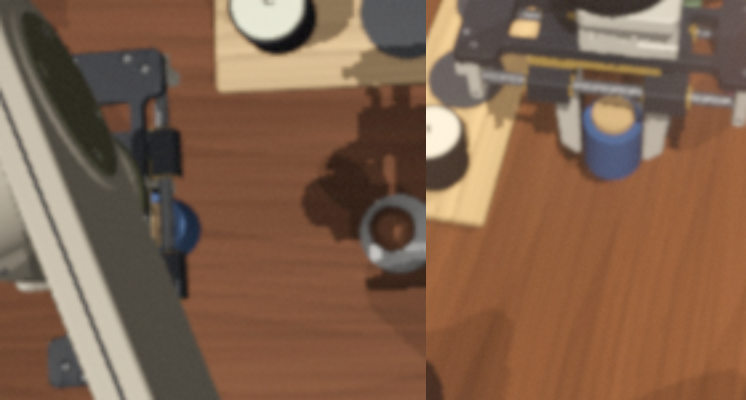

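```bash
python3 -m inch '[10,-25,5,0,10,24,-58,5,0,10,38,-92,5,0,10,52,-125,5,0,10,66,-158,5,0,10,79,-190,5,0,10,91,-218,5,0,10,93,-223,5,0,10,93,-223,5,0,10]' 20
python3 -m inch '[10,-25,0,0,10,24,-58,0,0,10,38,-92,0,0,10,52,-125,0,0,10,66,-158,0,0,10,79,-190,0,0,10,91,-218,0,0,10,93,-223,0,0,10,93,-223,0,0,10]' 20
python3 -m inch '[0,0,-20,0,10,0,0,-45,0,10,0,0,-70,0,10,0,0,-90,0,10,0,0,-105,0,10,0,0,-115,0,10,0,0,-122,0,10,0,0,-126,0,10,0,0,-126,0,10,0,0,-126,0,10]' 20
```

```text
t: 4.37
tool_pos: [0.5409, 0.0505, 0.1604]
orientation: [-2.144, -2.295, 0.002]
force: [-0.3, 0.9, -0.4]
opening: 0.0417
gripper_force: 20.0
t: 5.12
tool_pos: [0.634, -0.1709, 0.1604]
orientation: [-2.141, -2.296, 0.001]
force: [-0.4, 0.2, -0.3]
opening: 0.0415
gripper_force: 20.0
t: 5.95
tool_pos: [0.6348, -0.1707, 0.0367]
orientation: [2.14, 2.298, 0.001]
force: [-0.5, -0.3, 0.0]
opening: 0.0419
gripper_force: 20.0
```

```bash
python3 -m inch '[0,0,-2,0,10,0,0,-3,0,10,0,0,-3,0,10]' 20
python3 -m inch '[0,0,0,0,60,0,0,0,0,70,0,0,0,0,80,0,0,0,0,90,0,0,0,0,90,0,0,0,0,90,0,0,0,0,90]' 20
python3 -m inch '[0,0,10,0,90,0,0,30,0,90,0,0,55,0,90,0,0,80,0,90,0,0,110,0,90,0,0,140,0,90,-25,-5,165,0,90,-60,-20,165,0,100,-95,-40,165,0,100,-130,-60,165,0,100]' 20
python3 -m inch '[-30,-25,0,0,100,-60,-50,0,0,100,-66,-55,0,0,100,-66,-55,0,0,100]'
python3 - <<'E'
from plant import robot,read_camera
import cv2,numpy as np
for n in("top","side"):
    c=read_camera(n);np.savez(n+"2.npz",**c);im=c["image"]
    a=im[160:240,380:500] if n=="top" else im[120:240,220:400]
    cv2.imwrite(f"pics/p1{n}.png",cv2.resize(a,None,fx=5 if n=="top" else 4,fy=5 if n=="top" else 4,interpolation=cv2.INTER_CUBIC))
E
```

```text
t: 6.2
tool_pos: [0.6344, -0.1708, 0.0331]
orientation: [2.141, 2.298, 0.0]
force: [0.2, -0.2, -1.0]
opening: 0.0421
gripper_force: 20.0
t: 6.78
tool_pos: [0.6341, -0.1706, 0.0326]
orientation: [-2.141, -2.299, 0.0]
force: [-0.4, -0.3, 0.2]
opening: 0.0819
gripper_force: 0.0
t: 7.62
tool_pos: [0.5034, -0.2308, 0.1993]
orientation: [2.137, 2.299, 0.001]
force: [0.6, -1.2, 0.3]
opening: 0.0928
gripper_force: 0.0
t: 7.95
tool_pos: [0.4366, -0.2873, 0.1987]
orientation: [2.144, 2.294, -0.0]
force: [0.1, 0.2, 0.3]
opening: 0.0929
gripper_force: 0.0
```

View pics/p1top.png

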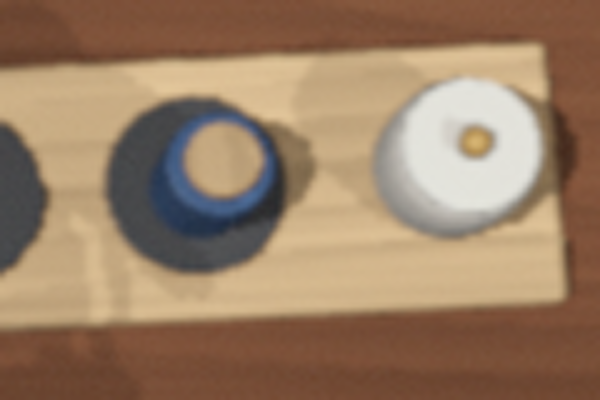

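View pics/p1side.png

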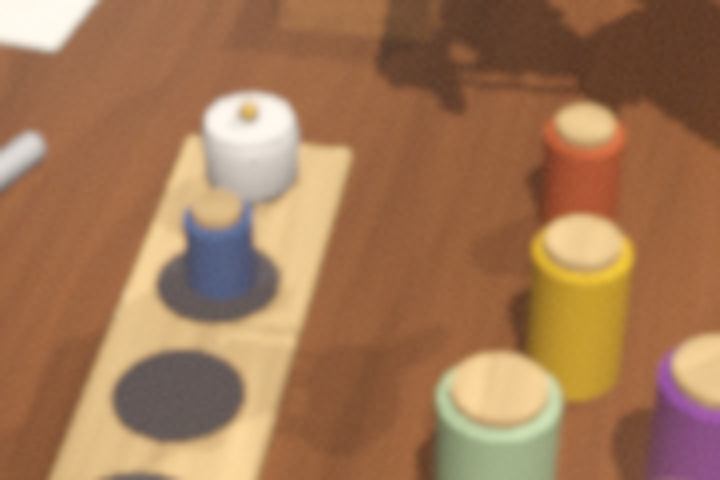

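Blue stands on its coaster beside the sugar pot; lid at top (425,191.8), side (274.2,172). I'll check how well it is centred.

```bash
python3 - <<'E'
import numpy as np
from h import *
c=dict(np.load("top.npz"));s=dict(np.load("side.npz"))
print(ray(c,[(424.9,191.7),(419.4,196.5)],[.071,.016]).round(4),ray(s,[(274.2,172),(275,190)],[.071,.016]).round(4))
E
python3 -m inch '[-2,3,-30,0,100,-2,3,-60,0,100,-2,3,-85,0,100,-2,3,-110,0,100,-2,3,-130,0,100,-2,3,-148,0,100,-2,3,-160,0,100,-2,3,-168,0,100,-2,3,-168,0,100]' 20
python3 -m inch '[0,0,0,0,10,0,0,0,0,10,0,0,0,0,10,0,0,0,0,10,0,0,0,0,10,0,0,0,0,10,0,0,0,0,10,0,0,0,0,10,0,0,0,0,10,0,0,0,0,10]' 25
```

```text
[[ 0.6337 -0.172   0.071 ]
 [ 0.6371 -0.1716  0.016 ]] [[ 0.6293 -0.1659  0.071 ]
 [ 0.6315 -0.1681  0.016 ]]
t: 8.8
tool_pos: [0.4359, -0.2811, 0.0279]
orientation: [-2.137, -2.298, 0.0]
force: [-0.5, -0.7, -0.1]
opening: 0.0931
gripper_force: 0.0
t: 9.63
tool_pos: [0.4362, -0.2827, 0.0298]
orientation: [2.141, 2.299, -0.0]
force: [-1.3, -0.1, 2.6]
opening: 0.0477
gripper_force: 25.0
```

```bash
python3 -m inch '[0,0,8,0,10,0,0,20,0,10,0,0,40,0,10,0,0,65,0,10,0,0,90,0,10,0,0,108,0,10,10,11,115,0,10,25,27,115,0,10,45,49,115,0,10,65,70,115,0,10]' 25
python3 -m inch '[20,22,0,0,10,41,44,0,0,10,62,67,0,0,10,84,91,0,0,10,106,115,0,0,10,122,132,0,0,10,130,141,0,0,10,132,144,0,0,10,132,144,0,0,10]' 25
python3 -m inch '[0,0,-15,0,10,0,0,-35,0,10,0,0,-55,0,10,0,0,-72,0,10,0,0,-84,0,10,0,0,-91,0,10,0,0,-95,0,10,0,0,-95,0,10,0,0,-95,0,10]' 25
```

```text
t: 10.47
tool_pos: [0.5019, -0.2122, 0.1463]
orientation: [2.141, 2.296, 0.001]
force: [1.0, -0.5, -1.4]
opening: 0.0477
gripper_force: 25.0
t: 11.22
tool_pos: [0.6331, -0.0683, 0.145]
orientation: [2.14, 2.3, -0.0]
force: [0.3, -1.0, -0.9]
opening: 0.0476
gripper_force: 25.0
t: 11.97
tool_pos: [0.6336, -0.069, 0.0506]
orientation: [2.14, 2.298, 0.001]
force: [-0.0, -0.1, -0.4]
opening: 0.0479
gripper_force: 25.0
```

```bash
python3 -m inch '[0,0,-2,0,10,0,0,-4,0,10,0,0,-4,0,10,0,0,-4,0,10]' 25
python3 -m inch '[0,0,0,0,60,0,0,0,0,70,0,0,0,0,80,0,0,0,0,90,0,0,0,0,90,0,0,0,0,90]' 20
python3 -m inch '[0,0,10,0,90,0,0,30,0,90,0,0,60,0,90,0,0,95,0,90,0,0,130,0,90,-20,-7,150,0,90,-50,-18,150,0,100,-85,-30,150,0,100,-120,-43,150,0,100,-155,-55,150,0,100]' 20
python3 -m inch '[-30,-10,0,0,100,-52,-18,0,0,100,-57,-20,0,0,100,-57,-20,0,0,100]'
```

```text
t: 12.3
tool_pos: [0.6333, -0.0685, 0.0459]
orientation: [2.14, 2.299, 0.0]
force: [-0.3, -0.0, -1.7]
opening: 0.0475
gripper_force: 25.0
t: 12.8
tool_pos: [0.6332, -0.0686, 0.0457]
orientation: [2.141, 2.299, 0.0]
force: [0.8, -0.7, -0.9]
opening: 0.0815
gripper_force: 0.0
t: 13.63
tool_pos: [0.4768, -0.1239, 0.1965]
orientation: [2.14, 2.299, 0.0]
force: [-0.2, -1.1, 0.7]
opening: 0.0926
gripper_force: 0.0
t: 13.97
tool_pos: [0.4206, -0.1442, 0.1967]
orientation: [2.142, 2.296, 0.001]
force: [0.6, 0.1, 0.5]
opening: 0.0929
gripper_force: 0.0
```

```bash
python3 -m inch '[1,0,-30,0,100,1,0,-60,0,100,1,0,-85,0,100,1,0,-108,0,100,1,0,-128,0,100,1,0,-142,0,100,1,0,-151,0,100,1,0,-155,0,100,1,0,-155,0,100]' 20
python3 -m inch '[0,0,0,0,10,0,0,0,0,10,0,0,0,0,10,0,0,0,0,10,0,0,0,0,10,0,0,0,0,10,0,0,0,0,10,0,0,0,0,10,0,0,0,0,10]' 30
```

```text
t: 14.72
tool_pos: [0.4223, -0.1432, 0.0401]
orientation: [-2.14, -2.299, 0.0]
force: [-0.1, 0.1, 0.3]
opening: 0.0929
gripper_force: 0.0
t: 15.47
tool_pos: [0.4223, -0.1437, 0.0409]
orientation: [2.141, 2.299, 0.0]
force: [-1.4, -0.0, 3.2]
opening: 0.0537
gripper_force: 30.0
```

```bash
python3 -m inch '[0,0,8,0,10,0,0,22,0,10,0,0,45,0,10,0,0,70,0,10,0,0,95,0,10,0,0,118,0,10,0,0,131,0,10,0,0,135,0,10,12,10,135,0,10,30,25,135,0,10]' 30
python3 -m inch '[20,17,0,0,10,42,35,0,0,10,64,54,0,0,10,87,73,0,0,10,110,92,0,0,10,133,112,0,0,10,153,129,0,0,10,169,142,0,0,10,176,148,0,0,10,177,149,0,0,10]' 30
python3 -m inch '[0,0,-15,0,10,0,0,-35,0,10,0,0,-58,0,10,0,0,-80,0,10,0,0,-97,0,10,0,0,-108,0,10,0,0,-114,0,10,0,0,-116,0,10,0,0,-116,0,10,0,0,-116,0,10]' 30
```

```text
t: 16.3
tool_pos: [0.4515, -0.1192, 0.1755]
orientation: [-2.143, -2.297, 0.001]
force: [0.4, 0.1, -2.0]
opening: 0.0536
gripper_force: 30.0
t: 17.13
tool_pos: [0.6291, 0.0316, 0.1741]
orientation: [-2.138, -2.3, 0.002]
force: [0.4, 0.2, -2.0]
opening: 0.0536
gripper_force: 30.0
t: 17.97
tool_pos: [0.6299, 0.0302, 0.061]
orientation: [2.14, 2.298, 0.002]
force: [0.2, -0.3, -1.7]
opening: 0.0536
gripper_force: 30.0
```

```bash
python3 -m inch '[0,0,-2,0,10,0,0,-4,0,10,0,0,-4,0,10,0,0,-4,0,10]' 30
python3 -m inch '[0,0,0,0,65,0,0,0,0,75,0,0,0,0,85,0,0,0,0,90,0,0,0,0,90,0,0,0,0,90]' 20
python3 -m inch '[0,0,10,0,90,0,0,30,0,90,0,0,60,0,90,0,0,95,0,90,0,0,130,0,90,0,0,155,0,90,-20,-3,165,0,100,-50,-8,165,0,100,-80,-13,165,0,100,-110,-18,165,0,100]' 20
python3 -m inch '[-30,-5,0,0,100,-60,-10,0,0,100,-73,-12,0,0,100,-73,-12,0,0,100]'
```

```text
t: 18.3
tool_pos: [0.6303, 0.0303, 0.0569]
orientation: [2.14, 2.298, 0.003]
force: [1.2, 0.5, 2.8]
opening: 0.0537
gripper_force: 30.0
t: 18.8
tool_pos: [0.629, 0.0304, 0.0555]
orientation: [-2.141, -2.299, 0.0]
force: [0.3, 0.1, 0.8]
opening: 0.0833
gripper_force: 0.0
t: 19.63
tool_pos: [0.5182, 0.0123, 0.2217]
orientation: [2.14, 2.299, 0.001]
force: [-1.1, -0.1, 0.1]
opening: 0.0928
gripper_force: 0.0
t: 19.97
tool_pos: [0.4444, 0.0001, 0.2217]
orientation: [2.141, 2.298, 0.001]
force: [0.2, 0.4, 0.5]
opening: 0.0927
gripper_force: 0.0
```

```bash
python3 -m inch '[2,0,-30,0,100,2,0,-60,0,100,2,0,-88,0,100,2,0,-113,0,100,2,0,-135,0,100,2,0,-150,0,100,2,0,-160,0,100,2,0,-165,0,100,2,0,-165,0,100]' 20
python3 -m inch '[0,0,0,0,10,0,0,0,0,10,0,0,0,0,10,0,0,0,0,10,0,0,0,0,10,0,0,0,0,10,0,0,0,0,10,0,0,0,0,10]' 35
```

```text
t: 20.72
tool_pos: [0.4481, 0.0005, 0.0551]
orientation: [-2.14, -2.299, 0.001]
force: [-0.9, 0.4, -1.2]
opening: 0.093
gripper_force: 0.0
t: 21.38
tool_pos: [0.4482, 0.0003, 0.056]
orientation: [2.141, 2.299, 0.0]
force: [-2.9, 1.0, 5.7]
opening: 0.0598
gripper_force: 35.0
```

```bash
python3 -m inch '[0,0,8,0,10,0,0,22,0,10,0,0,45,0,10,0,0,70,0,10,0,0,95,0,10,0,0,118,0,10,0,0,131,0,10,0,0,135,0,10,12,9,135,0,10,28,20,135,0,10]' 35
python3 -m inch '[20,15,0,0,10,42,31,0,0,10,64,47,0,0,10,87,65,0,0,10,107,80,0,0,10,124,92,0,0,10,137,102,0,0,10,146,108,0,0,10,148,110,0,0,10,148,110,0,0,10]' 35
python3 -m inch '[0,0,-15,0,10,0,0,-35,0,10,0,0,-58,0,10,0,0,-80,0,10,0,0,-97,0,10,0,0,-108,0,10,0,0,-113,0,10,0,0,-115,0,10,0,0,-115,0,10,0,0,-115,0,10]' 35
```

```text
t: 22.22
tool_pos: [0.4759, 0.0201, 0.1905]
orientation: [2.142, 2.298, -0.0]
force: [0.3, -0.7, -2.7]
opening: 0.0598
gripper_force: 35.0
t: 23.05
tool_pos: [0.6236, 0.1307, 0.1891]
orientation: [-2.139, -2.299, 0.003]
force: [0.1, 0.4, -2.1]
opening: 0.0597
gripper_force: 35.0
t: 23.88
tool_pos: [0.625, 0.1304, 0.0771]
orientation: [2.14, 2.298, 0.003]
force: [-0.6, -0.7, -1.8]
opening: 0.06
gripper_force: 35.0
```

```bash
python3 -m inch '[0,0,-2,0,10,0,0,-4,0,10,0,0,-5,0,10,0,0,-5,0,10]' 35
python3 -m inch '[0,0,0,0,70,0,0,0,0,80,0,0,0,0,90,0,0,0,0,90,0,0,0,0,90,0,0,0,0,90]' 20
python3 -m inch '[0,0,10,0,90,0,0,30,0,90,0,0,60,0,90,0,0,95,0,90,0,0,130,0,90,0,0,160,0,90,-20,-20,170,0,90,-45,-45,170,0,90,-70,-70,170,0,90,-95,-95,170,0,90]' 20
python3 -m inch '[-20,-30,0,0,100,-40,-60,0,0,100,-60,-90,0,0,100,-75,-120,0,0,100,-85,-150,0,0,100,-95,-180,0,0,100,-95,-205,0,0,100,-95,-205,0,0,100]'
python3 - <<'E'
from plant import read_camera
import cv2,numpy as np
c=read_camera("top");np.savez("top3.npz",**c);a=c["image"][150:250,195:500]
cv2.imwrite("pics/p3top.png",cv2.resize(a,None,fx=2.6,fy=2.6,interpolation=cv2.INTER_CUBIC))
c=read_camera("side");np.savez("side3.npz",**c);a=c["image"][120:370,180:330]
cv2.imwrite("pics/p3side.png",cv2.resize(a,None,fx=2.4,fy=2.4,interpolation=cv2.INTER_CUBIC))
E
```

```text
t: 24.22
tool_pos: [0.625, 0.1305, 0.0721]
orientation: [2.14, 2.298, 0.002]
force: [-1.6, -0.3, 3.2]
opening: 0.0597
gripper_force: 35.0
t: 24.72
tool_pos: [0.6241, 0.1304, 0.0705]
orientation: [-2.141, -2.299, 0.0]
force: [-0.3, 0.2, 0.2]
opening: 0.0836
gripper_force: 0.0
t: 25.55
tool_pos: [0.5283, 0.0347, 0.2418]
orientation: [2.139, 2.299, 0.001]
force: [-0.5, -1.5, 0.5]
opening: 0.0838
gripper_force: 0.0
t: 26.22
tool_pos: [0.4334, -0.1734, 0.2417]
orientation: [2.144, 2.293, -0.002]
force: [-0.3, 0.5, 0.4]
opening: 0.0928
gripper_force: 0.0
```

View pics/p3top.png

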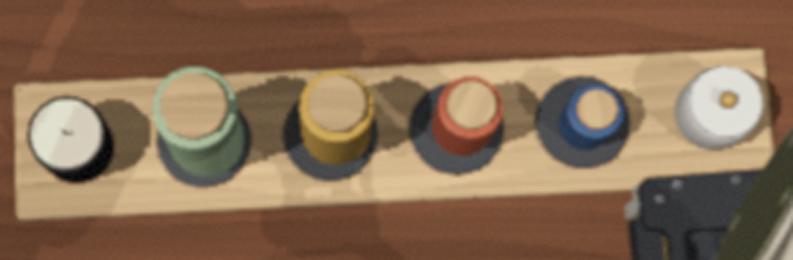

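View pics/p3side.png

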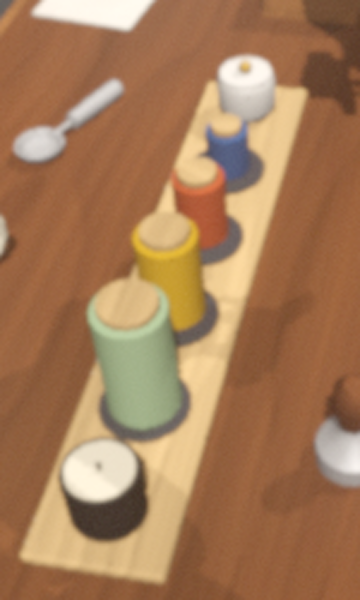

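All four upright on their coasters in order. Lids in the top crop: green (194,104), yellow (336,102), red (473,104), blue (599,108). Side crop: (129,304), (165,230), (199,172), (228,124).

```bash
python3 - <<'E'
import numpy as np
from h import *
c=dict(np.load("top3.npz"));s=dict(np.load("side3.npz"))
z=np.array([.115,.095,.075,.055])+.016; im=c["image"]
t=np.array([(194,104),(336,101.8),(473,104),(599,108)])/2.6+(195,150)-.3
sd=np.array([(129,304),(165,230),(199,172),(228,124.5)])/2.4+(180,120)-.3
g=cv2.cvtColor(im,cv2.COLOR_BGR2HSV).astype(int)
CT=ray(c,[(273.3,204),(321.9,201.4),(370.5,199.1),(419.4,196.5)],.016);CS=ray(s,[(240,289),(253,251),(264.5,218.5),(275,190)],.016)
a=ray(c,t,z)-CT;b=ray(s,sd,z)-CS
print((a[:,:2]*1000).round(1).tolist(),(b[:,:2]*1000).round(1).tolist())
E
```

```text
[[1.4, -2.6], [2.5, -3.4], [1.0, -4.7], [-2.5, -0.8]] [[-1.1, -3.3], [1.0, -4.4], [-1.0, -3.3], [-2.9, 0.4]]
```

Red and yellow sit about 4 mm off along the row, in both cameras. There is plenty of time, so I'll mend both.

```bash
python3 -m inch '[25,13,0,0,100,55,29,0,0,100,88,46,0,0,100,121,63,0,0,100,150,79,0,0,100,175,92,0,0,100,192,101,0,0,100,200,105,0,0,100,200,105,0,0,100,200,105,0,0,100]' 20
python3 -m inch '[0,0,-30,0,90,0,0,-65,0,90,0,0,-100,0,90,0,0,-130,0,90,0,0,-155,0,90,0,0,-175,0,90,0,0,-188,0,90,0,0,-194,0,90,0,0,-194,0,90]' 20
python3 -m inch '[0,0,0,0,10,0,0,0,0,10,0,0,0,0,10,0,0,0,0,10,0,0,0,0,10,0,0,0,0,10,0,0,0,0,10,0,0,0,0,10,0,0,0,0,10,0,0,0,0,10]' 25
```

```text
t: 27.15
tool_pos: [0.6337, -0.0638, 0.2405]
orientation: [-2.139, -2.3, 0.001]
force: [-0.4, -0.9, 0.4]
opening: 0.0932
gripper_force: 0.0
t: 27.9
tool_pos: [0.6329, -0.0649, 0.0457]
orientation: [-2.141, -2.297, 0.002]
force: [-0.7, -0.0, -0.8]
opening: 0.0838
gripper_force: 0.0
t: 28.73
tool_pos: [0.6343, -0.0646, 0.0471]
orientation: [2.141, 2.299, 0.0]
force: [-2.4, 0.3, 5.2]
opening: 0.0471
gripper_force: 24.9
```

The tool stopped 4 mm past the red centre, so I'll reopen, recentre on it and regrip before lifting.

```bash
python3 -m inch '[0,0,0,0,70,0,0,0,0,85,0,0,0,0,90,0,0,0,0,90,0,0,0,0,90,0,-4,0,0,90,0,-8,0,0,90,0,-8,0,0,90]' 20
python3 -m inch '[0,0,0,0,10,0,0,0,0,10,0,0,0,0,10,0,0,0,0,10,0,0,0,0,10,0,0,0,0,10,0,0,0,0,10,0,0,0,0,10,0,0,0,0,10,0,0,0,0,10]' 25
python3 -m inch '[0,0,4,0,10,0,0,6,0,10,0,2,6,0,10,0,4,6,0,10,0,4,6,0,10,0,4,4,0,10,0,4,2,0,10,0,4,0,0,10,0,4,0,0,10,0,4,0,0,10]' 25
```

```text
t: 29.4
tool_pos: [0.6342, -0.0736, 0.0466]
orientation: [2.141, 2.298, -0.0]
force: [0.1, 0.1, -0.2]
opening: 0.0836
gripper_force: 0.0
t: 30.23
tool_pos: [0.6342, -0.0725, 0.0467]
orientation: [2.141, 2.299, 0.0]
force: [-0.1, 0.7, -0.3]
opening: 0.0476
gripper_force: 25.0
t: 31.07
tool_pos: [0.6341, -0.0686, 0.0466]
orientation: [-2.141, -2.299, 0.0]
force: [-0.4, -0.9, 0.9]
opening: 0.0477
gripper_force: 25.0
```

```bash
python3 -m inch '[0,0,-1,0,10,0,0,-1,0,10,0,0,-1,0,70,0,0,-1,0,80,0,0,-1,0,90,0,0,-1,0,90,0,0,-1,0,90,0,0,-1,0,90]' 20
python3 -m inch '[0,0,10,0,90,0,0,30,0,90,0,0,60,0,90,0,0,95,0,90,0,0,130,0,90,0,0,152,0,90,-1,15,160,0,90,-2,35,160,0,90,-3,60,160,0,90,-4,80,160,0,90]' 20
python3 -m inch '[0,10,0,0,90,0,15,0,0,90,0,15,0,0,90,0,15,-30,0,90,0,15,-65,0,90,0,15,-95,0,90,0,15,-120,0,90,0,15,-138,0,90,0,15,-148,0,90,0,15,-148,0,90]' 20
```

```text
t: 31.73
tool_pos: [0.6341, -0.0686, 0.0454]
orientation: [-2.141, -2.299, 0.0]
force: [-1.1, -0.5, 0.9]
opening: 0.0818
gripper_force: 0.0
t: 32.57
tool_pos: [0.6295, 0.0136, 0.2052]
orientation: [-2.14, -2.298, -0.0]
force: [-0.3, -0.0, -0.2]
opening: 0.0836
gripper_force: 0.0
t: 33.4
tool_pos: [0.6279, 0.0255, 0.0543]
orientation: [-2.139, -2.295, 0.006]
force: [-0.1, -0.4, 0.7]
opening: 0.0835
gripper_force: 0.0
```

```bash
python3 -m inch '[0,0,0,0,10,0,0,0,0,10,0,0,0,0,10,0,0,0,0,10,0,0,0,0,10,0,0,0,0,10,0,0,0,0,10,0,0,0,0,10,0,0,0,0,10,0,0,0,0,10]' 30
python3 -m inch '[0,0,4,0,10,0,0,6,0,10,0,2,6,0,10,0,4,6,0,10,0,4,6,0,10,0,4,4,0,10,0,4,2,0,10,0,4,0,0,10,0,4,0,0,10,0,4,0,0,10]' 30
python3 -m inch '[0,0,0,0,70,0,0,0,0,80,0,0,0,0,90,0,0,0,0,90,0,0,0,0,90,0,0,0,0,90]' 20
python3 -m inch '[0,0,10,0,90,0,0,30,0,90,0,0,60,0,90,0,0,95,0,90,0,0,130,0,90,0,0,155,0,90,-20,-20,170,0,90,-45,-45,170,0,90,-70,-70,170,0,90,-95,-95,170,0,90]' 20
python3 -m inch '[-20,-20,0,0,100,-45,-45,0,0,100,-70,-70,0,0,100,-95,-95,0,0,100,-95,-120,0,0,100,-95,-120,0,0,100]'
python3 - <<'E'
from plant import read_camera
from h import *
c=read_camera("top");np.savez("top4.npz",**c);a=c["image"][155:235,195:500]
b=read_camera("side")["image"][120:370,180:330]
a=cv2.resize(a,None,fx=2.6,fy=2.6,interpolation=cv2.INTER_CUBIC);b=cv2.resize(cv2.rotate(b,0),None,fx=2.4,fy=2.4,interpolation=cv2.INTER_CUBIC)
o=np.zeros((a.shape[0]+b.shape[0],a.shape[1],3),np.uint8);o[:a.shape[0]]=a;o[a.shape[0]:,:b.shape[1]]=b;cv2.imwrite("pics/p4.png",o);print(o.shape)
E
```

```text
t: 34.23
tool_pos: [0.6309, 0.0264, 0.0588]
orientation: [2.14, 2.298, 0.002]
force: [-0.9, 0.1, 6.8]
opening: 0.0536
gripper_force: 30.0
t: 35.07
tool_pos: [0.63, 0.0304, 0.0588]
orientation: [-2.141, -2.299, 0.0]
force: [-6.4, 0.5, 8.5]
opening: 0.0537
gripper_force: 30.0
t: 35.57
tool_pos: [0.6301, 0.0304, 0.0575]
orientation: [-2.141, -2.299, 0.0]
force: [0.3, -0.2, 0.7]
opening: 0.0833
gripper_force: 0.0
t: 36.4
tool_pos: [0.5344, -0.0653, 0.229]
orientation: [2.139, 2.299, 0.001]
force: [0.2, -1.1, 0.2]
opening: 0.0838
gripper_force: 0.0
t: 36.9
tool_pos: [0.439, -0.1881, 0.2287]
orientation: [2.143, 2.293, -0.002]
force: [-0.3, -0.4, 0.7]
opening: 0.0928
gripper_force: 0.0
(568, 793, 3)
```

View pics/p4.png

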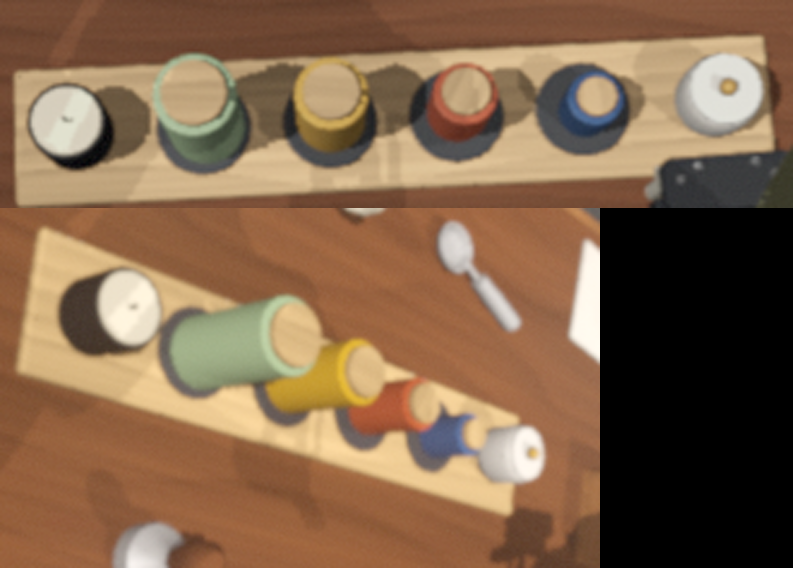

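Yellow and red lids are now at (331,91) and (467,91) in the crop, shifted about 4 mm to the middle. All four are upright, the order is right, and the candle and sugar pot haven't moved. Handing in.

```bash
python3 -c "
from plant import job
print(job.close_job())"
```

```text
the job is handed in; nothing more can be done
None
```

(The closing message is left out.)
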